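# Shunt the bead carrier to the serving station and lift its bead with the tongs

## Task

Push the bead carrier along its rail, out from under the clear hood, until it clicks into the next station where the two brass pins stand in line. Then pick up the wooden tongs, close them on the drum bead in the carrier's cup without touching the bead with the gripper itself, and lift it about ten centimetres up out of the cup, staying over the station. Finish while still holding the bead up in the tongs, with the carrier left in its station and the bowl, bell and blocks left where they are.

Things in the scene. Friction and masses are not known exactly. Their poses are not given: they have to be found in the camera images.
- rail: Fixed wooden rail on the table. Origin: at table height, mid-width; y runs along the rail in the push direction, x across it away from the robot, z up. The bed is 80 mm wide, from y = -173 to +133 mm, 18 mm high at its side guides. The carrier's cup stays on the centre line (x = 0).
- carrier (a joint): Travel of the carrier along rail y, m: 0 = loading station under the hood (start), 0.130 = next station, 0.160 = end stop. At 0 and 0.130 a sprung ball detent holds it (about 10 N to enter or leave, first felt 11 mm before; from about 3 mm off it draws the carrier in, with 1 to 2 mm of play). Elsewhere it slides with about 1 N friction and stays where left.
- post_center (a point): Centre of the carrier's upright push post, a wooden pin 18 mm in diameter from 26 to 60 mm above the table (this point: 45 mm). It stands outside the hood on a tab (26 mm wide in y, top 26 mm above the table) on the robot's side, 88 mm in -x and 60 mm in -y of the cup, rail axes.
- station (a point): Fixed point on the rail: where the drum bead's centre is when the carrier sits in the next station, 53 mm above the table. A brass station pin 8 mm thick, 45 mm high stands 55 mm in +x of it; the carrier's index pin then stands in line with it. Rail axes.
- bead_center (a point): Centre of the drum bead: an upright wooden cylinder 26 mm in diameter, 30 mm tall, about 15 g, standing loose in the carrier's cup.
- tongs: Wooden spring tongs, 205 mm long, strips 22 mm high and 4 mm thick, about 60 g, lying level on the rest. Origin: underside, between the grip points, near the centre of mass; x points from the hinge (86 mm behind) to the jaws, z up. The left (+y) arm is rigid with this frame, the right arm turns about the hinge.
- grip_left (a point): Point to take the left arm: its outer face, half-way up (11 mm above the tongs' underside). The tongs measure 43 mm across the grip points when open, about 27 mm when shut on the bead. A spring holds them open: squeezing here takes about 4 N at first, 7 N when shut on the bead. The jaws close about twice as far as the grip points.
- grip_right (a point): The same point on the right arm's outer face. The middle of grip_left and grip_right is the place to take the tongs; the strips there are free from the rest for 50 mm to either side along x.
- jaw_left (a point): Middle of the inner face of the left jaw (flat, 40 mm long, 22 mm high), half-way up. It lies 90 mm ahead of the grip points. The jaws are 57 mm apart when open.
- jaw_right (a point): The same point on the right jaw. The middle of jaw_left and jaw_right is where the item should be when the tongs close.
- hood (a point): Centre of the top face of the fixed clear acrylic hood over the loading station, 84 mm above the table: a plate 92 mm in rail x, 90 mm in rail y, 4 mm thick. Its two thin posts stand on the far side, 41 mm in +x of this point. Rail axes.
- cup (a point): Centre of the floor of the carrier's square bead cup, 38 mm above the table; the lip is 3 mm higher and 34 x 34 mm outside. The carrier's deck (66 mm wide, top 26 mm above the table) runs from 75 mm in -y to 30 mm in +y of it. A brass index pin 6 mm thick, top 46 mm above the table, stands 29 mm in +x. Rail axes.
- rest: Fixed tongs rest: base plate 150 x 85 mm, 4 mm thick, with two crossbars 14 mm wide, 18 mm high at x = -66 and +62 mm on which the tongs lie. Origin under its centre, x along the tongs.
- bowl: Bystander: plastic bead bowl, 120 mm across, 46 mm high. Origin: centre of underside.
- bell: Bystander: chrome desk bell, 72 mm across, 48 mm high. Origin: centre of underside.
- block_a: Bystander: walnut block, 40 mm cube, one pip. Origin: centre of underside.
- block_b: Bystander: walnut block, 40 mm cube, two pips. Origin: centre of underside.
- bead: The drum bead as a body; origin at the centre of its underside.
Not all that is in view belongs to the job. Leave any green look-alike of the tongs alone.

How it is judged:
On the way, in this order (a step that is already met when the one before it is completed fails the run):
1. the carrier sits in the next station with the bead still in its cup and the tongs still on their rest (value of joint carrier between 0.126 and 0.134 m and height (world z) of bead_center below 0.06 m and horizontal distance between bead_center and station below 0.008 m and distance of tongs from where it was at the start of the episode below 0.03 m), for 0.3 s.
2. the tongs have the bead and raise it out of the cup (value of joint carrier between 0.126 and 0.134 m and contact force between bead and tongs above 0.5 N and distance between bead_center and jaw_left below 0.032 m and distance between bead_center and jaw_right below 0.032 m and height (world z) of bead_center above 0.075 m), for 0.2 s.
At the end, for the whole second after the job is handed in: Bead held still in the tongs' jaws (jaw points within 32 mm of its centre, over 0.5 N), centre above 115 mm and within 80 mm sideways of the station; gripper holds the tongs, not the bead; tongs clear of rail and rest; carrier within 4 mm of station; bystanders moved under 30 mm (value of joint carrier between 0.126 and 0.134 m and contact force between bead and tongs above 0.5 N and distance between bead_center and jaw_left below 0.032 m and distance between bead_center and jaw_right below 0.032 m and height (world z) of bead_center above 0.115 m and horizontal distance between bead_center and station below 0.08 m and contact force between the fingers and tongs above 1 N and contact force between tongs and rail below 0.05 N and contact force between tongs and rest below 0.05 N and contact force between bead and the arm below 0.05 N and linear speed of bead below 0.03 m/s and distance of each of bowl, bell, block_a, block_b from where it was at the start of the episode below 0.03 m); the arm keeps its last pose, push and grip.
It fails at once if the gripper itself touches the bead (contact force between any of the fingers, the arm and bead above 0.2 N).
It fails at once if the bead bowl is pushed away (bowl) (distance of bowl from where it was at the start of the episode above 0.03 m).
It fails at once if the bell is pushed away (bell) (distance of bell from where it was at the start of the episode above 0.03 m).
It fails at once if the number block is pushed away (block_a) (distance of block_a from where it was at the start of the episode above 0.03 m).
It fails at once if the number block is pushed away (block_b) (distance of block_b from where it was at the start of the episode above 0.03 m).
It also fails if it takes over 54 s, if anything falls off the work surface, if the arm or the gripper's body presses on something with over 40 N, if the wrist force passes 120 N, or if a joint passes its speed limit or range.

## Robot

A 6-joint arm with a two-finger parallel gripper is mounted at the origin on the work surface. World frame = base frame: x ahead of the robot, y to its left, z up, the work surface at z = 0. Lengths are in m, angles in rad, forces in N, time in s.
With the tool pointing down it reaches from about 0.325 to 0.75 m from the base axis. Payload 7.6 kg.
Tool frame: the origin (TCP) lies midway between the tips of the shut fingers; the grasp point (between the pads) lies 19 mm behind it; z points along the fingers, y is the direction in which the jaws open and shut (so a half turn about z gives the same grasp; the last joint's range is limited). The gripper opens to 85 mm and grips with 20 to 120 N. Pads are 22 mm wide; open, the fingers measure 114 mm over their backs; the gripper's body (76 mm by 85 mm) begins 54 mm behind the grasp point. The pads swing forward as they close: fully open they stand 13 mm farther back than shut.
Start: joints at [-1.286, 0.052, 1.401, -0, 1.689, -0.07], TCP at [0.182, -0.492, 0.231] pointing down, gripper open.
Joint ranges: [-2.9, 2.9], [-0.91, 2.17], [0.12, 2.37], [-1.06, 4.2], [0.26, 2.73], [-2.93, 2.93]. Speed limits (rad/s): [2.57, 2.57, 3.01, 3.14, 3.14, 3.14].

## Interface

Orientations are given as a unit quaternion [w, x, y, z].
In Python, from station import ctrl gives the robot as it stands. The module is installed in compiled form; this text tells all that it offers.
- The arm moves only by the tool jog_arm, never from a script. Its argument "series" is a list of rows, each an object with "travel": the shift along the tool's x, y, z in m, a list of three; "twist": the turn, a rotation vector about the tool's x, y, z in rad, a list of three. In form: [{"travel": [tx, ty, tz], "twist": [ax, ay, az]}, ...]. A call has 1 to 5 rows; each row shifts and turns the commanded pose from where the row before left it, along the tool's axes as they then stand; what a row does not reach is not made up. A row lasts 1/12 s, in which the tool goes at most 41.7 mm and 7.16 degrees, less where a joint would pass 70% of its speed; a pose out of reach is approached as far as the arm can. A call with a gripper value outside its range is refused whole. "gripper" is the closure in counts, from 0 (fully open) to 255 (shut), set as the call begins (left out, the last holds). The fingers move at their own pace and stop on an object; the grip force is fixed at half the most. Time passes only in rows, so rows that do not move let the fingers close. It gives the time, the measured TCP pose, the force and the opening at its end, in the units of the state.
- ctrl.sense(): the state, without advancing time (a new reading comes with each control period).
- ctrl.read_camera(name): name is "side" or "top"; returns the picture (480x640x3 uint8, red, green, blue); there is no depth.
- ctrl.camera_info(name): a dict with "fovy" (degrees; the focal length in pixels is half the picture's height over the tangent of half this angle, whatever the lens; pixels are square), "cx", "cy" (the principal point, pixels), "k1" (the pictures are not rectified: a ray, as slopes to the right and down, at radius r is drawn at 1 + k1 r^2 times it, then the intrinsics apply), "position" and "orientation" of the camera in the world. Camera axes: x right, y down, z forward; pixel columns grow to the right and rows downward; lengths in m; the calibration is good to about 2 mm. A picture is of the moment at which its call begins. camera_info takes no time and is no camera call.
- ctrl.close_job(): hands the job in, once; it reports no verdict.
Trained networks look in the newest picture that a camera, given by its name, has taken for a name from the list of things; names that differ only in an ending like _2 or _b are one class to them, and where a whole thing is asked for, a point or a joint stands for the part that bears it (a point fixed in the world has none). Each returns a list of dicts, best first, with "p" (0 to 1); they miss things now and then, are a little off and sometimes report something else, mostly with a low value. They report only what shows in the picture. A call takes as long as a camera call. They do not tell look-alikes from the thing itself.
- ctrl.outline_of(camera, name): "mask" (480x640 bool, what is visible of it) and "point" ([row, column] in pixels, amid what is visible of it).
- ctrl.place_of(camera, name): "point" ([row, column] in pixels: a listed point, or the origin of a listed thing).
The state is a dict: "t": time; "qpos": joint angles; "joint_vel": joint speeds; "tau": joint torques, N m; "tcp_pos": TCP position; "tcp_rot": TCP orientation; "wrist_force": force on the tool from outside, world axes, zero at the start; "wrist_torque": the same for the moment, N m; "width": finger opening in m.
Only numpy, scipy, OpenCV 4.12 (cv2) and the standard library are available. Lean on these libraries where they do the work, as an engineer would, in place of code of your own. Each camera call takes 0.05 s, during which the arm holds its last target.

## Working session

There is one attempt and no reset: what is moved stays moved. The work goes in short steps, Python scripts to look and compute and a tool call to move; the robot and the scene stay as the last step left them, time stands still between calls to the robot, and variables do not carry over. Pictures are saved under pics/ and viewed, and the job is handed in when it is done.

Besides the shell and the picture viewer there is one more tool, called as name(argument=value, ...) on one line, values as JSON. jog_arm: Moves the arm, as the interface text tells. Its arguments: {"type":"object","properties":{"series":{"type":"array","items":{"type":"object","properties":{"travel":{"type":"array","items":{"type":"number"}},"twist":{"type":"array","items":{"type":"number"}}}}},"gripper":{"type":"number"}},"required":["series"]}

```bash
ls; mkdir -p pics; python3 - <<'E'
from station import ctrl
import cv2
s=ctrl.sense(); print({k:(v if not hasattr(v,'round') else v.round(4) if hasattr(v,'shape') else v) for k,v in s.items()})
for n in ['side','top']:
    print(ctrl.camera_info(n))
    im=ctrl.read_camera(n); cv2.imwrite(f'pics/{n}0.png',im[:,:,::-1])
E
```

```text
pics
{'t': 0.0, 'qpos': array([-1.2863,  0.0528,  1.4017, -0.    ,  1.6886, -0.0703]), 'joint_vel': array([ 0.0004,  0.0004,  0.0008,  0.001 ,  0.0007, -0.0005]), 'tau': array([ 2.00000e-04, -3.81668e+01, -3.60186e+01, -0.00000e+00,
        6.00000e-03, -0.00000e+00]), 'tcp_pos': array([ 0.1823, -0.492 ,  0.2305]), 'tcp_rot': array([-8.000e-04,  9.843e-01,  1.765e-01, -1.000e-04]), 'wrist_force': array([0.4576, 0.0479, 0.1389]), 'wrist_torque': array([-0.0198, -0.0426,  0.0087]), 'width': 0.08538701700794529}
{'fovy': 50.16806676621772, 'cx': 319.2637377383293, 'cy': 244.05633001212536, 'k1': -0.05317111323561602, 'position': array([-0.03299103,  0.84599766,  0.85841344]), 'orientation': array([ 0.14424994, -0.29652012,  0.84850084, -0.41390108])}
{'fovy': 50.45680538983669, 'cx': 324.60216693123687, 'cy': 239.0326261185497, 'k1': -0.026534140850904428, 'position': array([0.3613741 , 0.08216272, 1.17733816]), 'orientation': array([ 0.06824346, -0.69315141,  0.71377061, -0.07358983])}
```

View pics/side0.png

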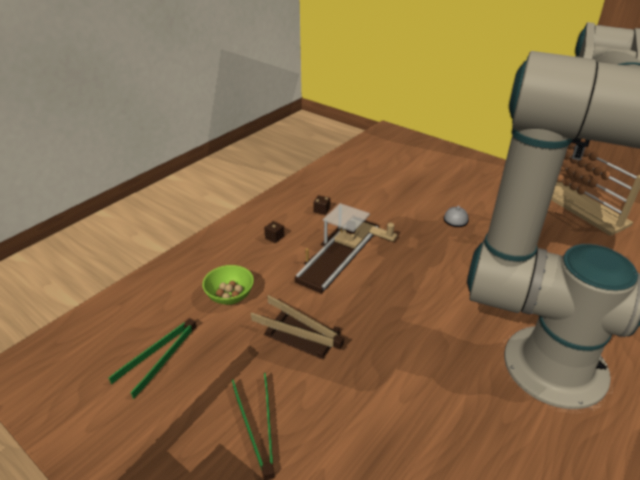

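View pics/top0.png

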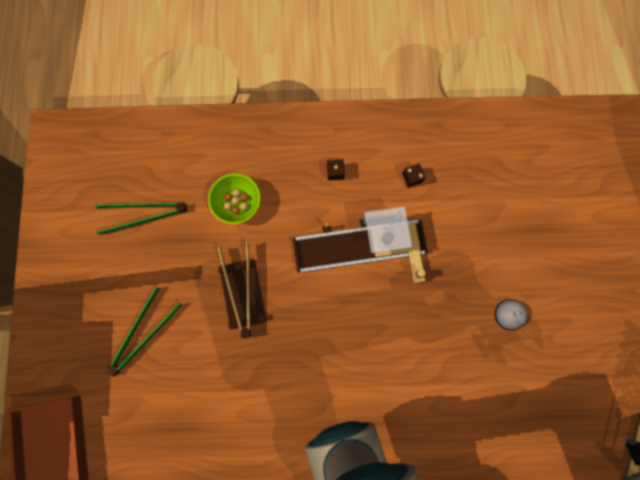

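The top view shows the rail at about (360,245), with the hood at (388,230) and the post at (420,272). The wooden tongs lie on their rest at about (243,290), with the hinge toward the robot. There are green look-alikes at (140,215) and (145,335). The bowl is at (235,198), the bell at (512,315) and the blocks at (336,169) and (414,175).

```bash
cat > h.py <<'E'
import numpy as np, cv2
from scipy.spatial.transform import Rotation as R
from scipy.optimize import least_squares
from station import ctrl
def cam(n):
    c=ctrl.camera_info(n); f=240/np.tan(np.radians(c['fovy']/2))
    q=c['orientation']; Rm=R.from_quat([q[1],q[2],q[3],q[0]]).as_matrix()
    return c,f,Rm
def proj(n,P):
    c,f,Rm=cam(n); p=(np.atleast_2d(P)-c['position'])@Rm
    s=p[:,:2]/p[:,2:]; s=s*(1+c['k1']*(s**2).sum(1,keepdims=True))
    return np.c_[c['cy']+f*s[:,1],c['cx']+f*s[:,0]]  # row,col
def ray(n,rc):
    c,f,Rm=cam(n); d=np.array([(rc[1]-c['cx'])/f,(rc[0]-c['cy'])/f]); s=d.copy()
    for _ in range(20): s=d/(1+c['k1']*(s@s))
    return c['position'],Rm@np.array([s[0],s[1],1])
def atz(n,rc,z):
    o,d=ray(n,rc); return o+d*(z-o[2])/d[2]
def tri(a,b):
    (o1,d1),(o2,d2)=ray('side',a),ray('top',b)
    t=np.linalg.lstsq(np.c_[d1,-d2],o2-o1,rcond=None)[0]
    p,q=o1+d1*t[0],o2+d2*t[1]; return (p+q)/2,np.linalg.norm(p-q)
E
cat > det.py <<'E'
import sys; from h import *
np.set_printoptions(precision=4,suppress=True)
Z=dict(rail=0,post_center=.045,station=.053,bead_center=.053,tongs=.018,grip_left=.029,grip_right=.029,jaw_left=.029,jaw_right=.029,hood=.084,cup=.038,rest=0,bowl=0,bell=0,block_a=0)
names=sys.argv[1].split(',') if len(sys.argv)>1 else list(Z)
for c in ['side','top']: ctrl.read_camera(c)
for k in names:
    r={c:ctrl.place_of(c,k) for c in ['side','top']}
    for c in r:
        for d in r[c][:4]: print(k,c,np.round(d['point'],1),round(d['p'],2),atz(c,d['point'],Z[k])[:2])
    if r['side'] and r['top']: print('   tri',*tri(r['side'][0]['point'],r['top'][0]['point']))
print(ctrl.sense()['t'])
E
python3 det.py
```

```text
rail top [247.8 345.9] 0.61 [0.5785 0.0202]
rail top [238.9 384.3] 0.55 [ 0.5973 -0.0713]
post_center side [229.3 388.7] 0.56 [ 0.5092 -0.135 ]
post_center side [319.9 258.7] 0.45 [0.551  0.3222]
post_center top [272.4 422. ] 0.89 [ 0.5092 -0.146 ]
post_center top [290.3 242.7] 0.58 [0.4808 0.2556]
   tri [ 0.5126 -0.1466  0.0364] 0.005173601897109282
station side [251.4 326.8] 0.86 [0.5749 0.0508]
station top [245.8 331.8] 0.94 [0.5742 0.0545]
   tri [0.5731 0.0542 0.0563] 0.0012966304595863655
bead_center side [227.4 349.9] 0.56 [ 0.5893 -0.068 ]
tongs side [329.  298.8] 0.76 [0.4824 0.2695]
tongs side [427.7 258.9] 0.6 [0.382  0.5014]
tongs side [354.2 160.6] 0.57 [0.6628 0.5057]
tongs top [212.5 144. ] 0.93 [0.6732 0.4925]
tongs top [294.9 240.9] 0.92 [0.4733 0.2638]
tongs top [338.9 142.1] 0.79 [0.381  0.4852]
   tri [0.5141 0.3865 0.1784] 0.23586238915212757
grip_left side [424.5 249.1] 0.95 [0.3951 0.5123]
grip_left side [331.6 295. ] 0.7 [0.4772 0.288 ]
grip_left side [356.3 164.6] 0.69 [0.6428 0.5085]
grip_left top [327.8 132. ] 0.91 [0.4057 0.5049]
grip_left top [224.4 143.
[... 1824 characters left out ...]
.65 [0.4843 0.2586]
rest top [293.3 239.9] 0.63 [0.4788 0.2689]
   tri [ 0.4842  0.2595 -0.0119] 0.003136942990943012
bowl side [292.1 230.8] 0.69 [0.7006 0.2686]
bowl top [203.7 236.1] 0.89 [0.6934 0.2787]
bowl top [272.  418.7] 0.37 [ 0.5162 -0.1474]
   tri [0.69   0.2768 0.0122] 0.0002447116648703506
bell side [220.5 456.1] 0.63 [ 0.4091 -0.3483]
bell top [312.5 509.4] 0.69 [ 0.416  -0.3509]
   tri [ 0.4139 -0.354  -0.0052] 0.005199907008111824
block_a side [239.2 276.6] 0.84 [0.7558 0.0423]
block_a side [210. 322.] 0.62 [ 0.7465 -0.1476]
block_a top [179.  412.7] 0.75 [ 0.7432 -0.1481]
block_a top [172.6 337.3] 0.54 [0.7644 0.0339]
   tri [ 0.848  -0.1417 -0.1624] 0.12796469487247433
1.7
```

```bash
python3 - <<'E'
from h import *
im=ctrl.read_camera('top')[:,:,::-1].copy()
cv2.imwrite('pics/railtop.png',cv2.resize(im[200:300,285:445],None,fx=5,fy=5,interpolation=cv2.INTER_CUBIC))
cv2.imwrite('pics/tongtop.png',cv2.resize(im[230:345,190:300],None,fx=5,fy=5,interpolation=cv2.INTER_CUBIC))
im=ctrl.read_camera('side')[:,:,::-1].copy()
cv2.imwrite('pics/railside.png',cv2.resize(im[195:300,285:415],None,fx=5,fy=5,interpolation=cv2.INTER_CUBIC))
cv2.imwrite('pics/tongside.png',cv2.resize(im[285:365,240:355],None,fx=5,fy=5,interpolation=cv2.INTER_CUBIC))
E
```

```text
(no output)
```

View pics/railtop.png

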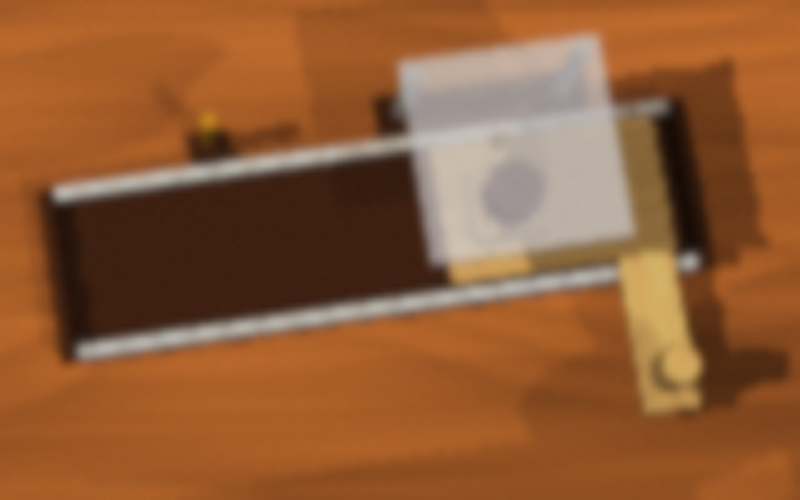

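View pics/tongtop.png

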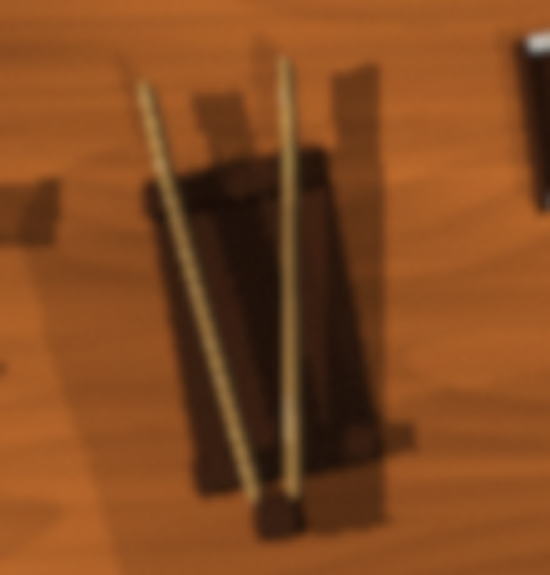

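View pics/railside.png

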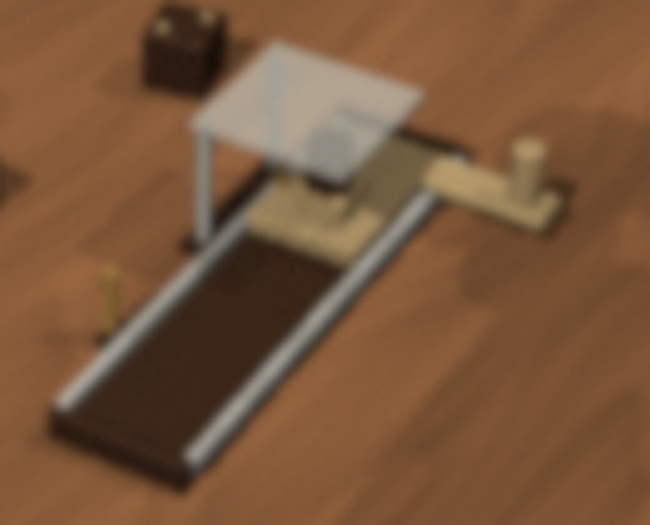

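View pics/tongside.png

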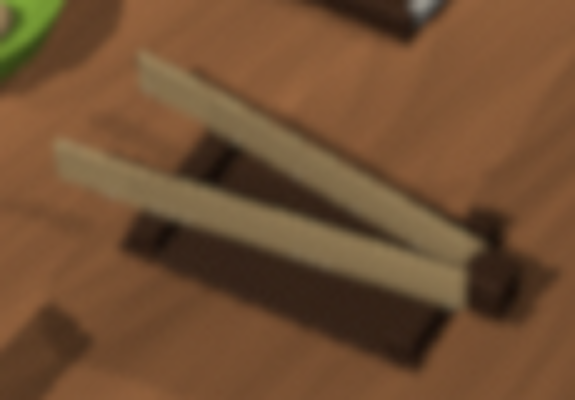

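```bash
cat > fit.py <<'E'
from h import *
np.set_printoptions(precision=4,suppress=True)
def T(p,L): 
    c,s=np.cos(p[2]),np.sin(p[2]); L=np.atleast_2d(L)
    return np.c_[p[0]+c*L[:,0]-s*L[:,1],p[1]+s*L[:,0]+c*L[:,1],L[:,2]]
def px(l,c0,r0): l=np.array(l,float); return np.c_[(l[:,1]+.5)/5-.5+r0,(l[:,0]+.5)/5-.5+c0]
L=np.array([[-.04,.133,.018],[-.04,-.173,.018],[.04,.133,.018],[.04,-.173,.018]])
top=px([(70,355),(703,262),(45,190),(683,97)],285,200)
f=lambda p:(proj('top',T(p,L))-top).ravel()
r=least_squares(f,[.575,.02,.1]); print('rail top',r.x,np.degrees(r.x[2]),r.fun.reshape(-1,2))
# side : bed visible left corners (52,410),(187,468), top
Ls=L[[2,0]]
s=px([(52,408),(187,468)],285,195)
g=lambda p:np.r_[f(p),(proj('side',T(p,Ls))-s).ravel()]
r2=least_squares(g,r.x); print('rail both',r2.x,r2.fun.reshape(-1,2))
p=r2.x
def inv(P): c,s_=np.cos(p[2]),np.sin(p[2]); d=np.array(P)[:2]-p[:2]; return np.array([c*d[0]+s_*d[1],-s_*d[0]+c*d[1]])
for nm,c,uv,o,z in [('pin top','top',(208,115),(285,200),.045),('pin side','side',(110,268),(285,195),.045),('post top','top',(683,362),(285,200),.060),('post side','side',(530,148),(285,195),.060),('hood top','top',(516,150),(285,200),.084),('hood side','side',(308,110),(285,195),.084)]:
    P=atz(c,px([uv],*o)[0],z); print(nm,P,inv(P))
for n,P in [('station',(.5741,.0538)),('cup',(.5868,-.0715)),('post',(.511,-.146)),('hood',(.600,-.0685))]: print(n,inv(P))
# tongs
Lt=np.array([[.110,.0315,.04],[.110,-.0315,.04]])
tt=px([(145,85),(285,62)],190,230); ts=px([(140,55),(55,142)],240,285)[::-1]
fx=lambda q:np.r_[(proj('top',T(q,Lt))-tt).ravel(),(proj('side',T(q,Lt))-ts).ravel()]
q=least_squares(fx,[.48,.265,.1]);print('tongs jawfit',q.x,np.degrees(q.x[2]),q.fun.reshape(-1,2))
h=atz('top',px([(279,515)],190,230)[0],.04);print('hinge',h)
for w in [(145,85),(285,62),(250,495),(293,492)]: print(atz('top',px([w],190,230)[0],.04)[:2])
E
python3 fit.py
```

```text
rail top [0.5795 0.0081 0.1171] 6.711593300671271 [[ 0.482  -1.6835]
 [-0.0623  2.7044]
 [-0.3136 -1.3562]
 [-0.285   0.3616]]
rail both [0.5792 0.0076 0.1184] [[ 0.6505 -1.4522]
 [-0.0602  2.9099]
 [-0.1433 -1.1716]
 [-0.2767  0.522 ]
 [ 0.4228 -0.7631]
 [ 0.1142 -0.0596]]
pin top [0.63   0.0653 0.045 ] [0.0573 0.0513]
pin side [0.6292 0.0647 0.045 ] [0.0564 0.0508]
post top [ 0.5082 -0.1413  0.06  ] [-0.0881 -0.1395]
post side [ 0.5076 -0.1395  0.06  ] [-0.0886 -0.1377]
hood top [ 0.6011 -0.0692  0.084 ] [ 0.0126 -0.0788]
hood side [ 0.6012 -0.0659  0.084 ] [ 0.0132 -0.0757]
station [0.0004 0.0464]
cup [-0.0018 -0.0795]
post [-0.0859 -0.1445]
hood [ 0.0116 -0.0781]
tongs jawfit [0.4782 0.2667 0.1308] 7.495976967127395 [[-0.3885 -0.4181]
 [-0.1112 -0.9392]
 [-0.7028  0.8451]
 [-0.1657  0.3567]]
hinge [0.3881 0.2503 0.04  ]
[0.5823 0.3113]
[0.5911 0.2477]
[0.3971 0.2631]
[0.3979 0.2442]
```

Things that could be taken for the tongs: the wooden pair at (243,290) and the green pairs at (140,215) and (145,335). I choose the wooden pair on the rest, and the crop confirms it. The post is at about (0.508, -0.140), on the tab at top pixel (421,272).

```bash
cat > plan.py <<'E'
import sys; from h import *
# target x y z yaw(deg) ; rows n
def plan(t,yaw,n,yaw_rows=None,start=None):
    s=ctrl.sense(); q=s['tcp_rot']; R0=R.from_quat([q[1],q[2],q[3],q[0]]); p=np.array(s['tcp_pos'])
    y=np.radians(yaw); Rt=R.from_matrix(np.array([[np.cos(y),np.sin(y),0],[np.sin(y),-np.cos(y),0],[0,0,-1.]]))
    print('now',p.round(4),'yaw',np.degrees(np.arctan2(*R0.as_matrix()[[1,0],0])).round(2),'tilt',R0.as_matrix()[:2,2].round(4),'F',np.round(s['wrist_force'],1),'w',round(s['width'],4),'t',s['t'])
    d=(np.array(t)-p)/n; w=(R0.inv()*Rt).as_rotvec(); k=max(1,int(np.ceil(np.linalg.norm(w)/.12)))
    k=max(k,1); Rc=R0
    for i in range(n):
        tw=w/k if i<k else np.zeros(3)
        print(i+1,'travel',Rc.inv().apply(d).round(4).tolist(),'twist',tw.round(4).tolist()); Rc=Rc*R.from_rotvec(tw)
a=list(map(float,sys.argv[1:5])); plan(a[:3],a[3],int(sys.argv[5]))
E
python3 plan.py .512 -.176 .15 6.75 13
```

```text
now [ 0.1824 -0.4923  0.2313] yaw 20.33 tilt [ 0.     -0.0001] F [-0.4 -0.6  0.5] w 0.0853 t 1.8
1 travel [0.0322, -0.014, 0.0063] twist [0.0, -0.0, 0.1185]
2 travel [0.0303, -0.0177, 0.0063] twist [0.0, -0.0, 0.1185]
3 travel [0.028, -0.0212, 0.0063] twist [0.0, 0.0, 0.0]
4 travel [0.028, -0.0212, 0.0063] twist [0.0, 0.0, 0.0]
5 travel [0.028, -0.0212, 0.0063] twist [0.0, 0.0, 0.0]
6 travel [0.028, -0.0212, 0.0063] twist [0.0, 0.0, 0.0]
7 travel [0.028, -0.0212, 0.0063] twist [0.0, 0.0, 0.0]
8 travel [0.028, -0.0212, 0.0063] twist [0.0, 0.0, 0.0]
9 travel [0.028, -0.0212, 0.0063] twist [0.0, 0.0, 0.0]
10 travel [0.028, -0.0212, 0.0063] twist [0.0, 0.0, 0.0]
11 travel [0.028, -0.0212, 0.0063] twist [0.0, 0.0, 0.0]
12 travel [0.028, -0.0212, 0.0063] twist [0.0, 0.0, 0.0]
13 travel [0.028, -0.0212, 0.0063] twist [0.0, 0.0, 0.0]
```

jog_arm(series=[{"travel":[0.032,-0.014,0.006],"twist":[0,0,0.118]},{"travel":[0.03,-0.018,0.006],"twist":[0,0,0.118]},{"travel":[0.028,-0.021,0.006],"twist":[0,0,0]},{"travel":[0.028,-0.021,0.006],"twist":[0,0,0]},{"travel":[0.028,-0.021,0.006],"twist":[0,0,0]}], gripper=255)

```text
t: 2.22
tcp_pos: [0.3093, -0.3698, 0.2012]
tcp_rot: [0.0, 0.998, 0.059, 0.0]
wrist_force: [1.0, -0.2, 1.2]
width: 0.0251
```

jog_arm(series=[{"travel":[0.028,-0.021,0.006],"twist":[0,0,0]},{"travel":[0.028,-0.021,0.006],"twist":[0,0,0]},{"travel":[0.028,-0.021,0.006],"twist":[0,0,0]},{"travel":[0.028,-0.021,0.006],"twist":[0,0,0]},{"travel":[0.028,-0.021,0.006],"twist":[0,0,0]}])

```text
t: 2.63
tcp_pos: [0.4361, -0.2488, 0.1712]
tcp_rot: [0.0, 0.998, 0.059, 0.0]
wrist_force: [0.9, 0.2, 0.4]
width: 0.0002
```

```bash
python3 plan.py .512 -.176 .10 6.75 5
```

```text
now [ 0.4361 -0.2488  0.1712] yaw 6.81 tilt [ 0.0005 -0.0004] F [0.9 0.2 0.4] w 0.0002 t 2.6333
1 travel [0.0168, -0.0127, 0.0142] twist [0.0005, -0.0004, 0.001]
2 travel [0.0168, -0.0127, 0.0142] twist [0.0, 0.0, 0.0]
3 travel [0.0168, -0.0127, 0.0142] twist [0.0, 0.0, 0.0]
4 travel [0.0168, -0.0127, 0.0142] twist [0.0, 0.0, 0.0]
5 travel [0.0168, -0.0127, 0.0142] twist [0.0, 0.0, 0.0]
```

jog_arm(series=[{"travel":[0.0168,-0.0127,0.0142],"twist":[0,0,0]},{"travel":[0.0168,-0.0127,0.0142],"twist":[0,0,0]},{"travel":[0.0168,-0.0127,0.0142],"twist":[0,0,0]},{"travel":[0.0168,-0.0127,0.0142],"twist":[0,0,0]},{"travel":[0.0168,-0.0127,0.0142],"twist":[0,0,0]}])

```text
t: 3.05
tcp_pos: [0.5116, -0.1763, 0.0997]
tcp_rot: [0.0, 0.998, 0.059, 0.0]
wrist_force: [-0.1, 0.5, -0.3]
width: -0.0002
```

jog_arm(series=[{"travel":[0,0,0.017],"twist":[0,0,0]},{"travel":[0,0,0.017],"twist":[0,0,0]},{"travel":[0,0,0.015],"twist":[0,0,0]},{"travel":[0,0,0.015],"twist":[0,0,0]},{"travel":[0,0,0],"twist":[0,0,0]}])

```text
t: 3.47
tcp_pos: [0.509, -0.1763, 0.033]
tcp_rot: [-0.001, 0.998, 0.059, -0.003]
wrist_force: [-1.1, 1.0, -0.0]
width: 0.0002
```

```bash
python3 plan.py .512 -.176 .035 6.75 5;  python3 - <<'E'
from h import *
im=ctrl.read_camera('top')[:,:,::-1].copy()
a=cv2.resize(im[200:300,365:465],None,fx=4,fy=4,interpolation=cv2.INTER_CUBIC)
im=ctrl.read_camera('side')[:,:,::-1].copy()
b=cv2.resize(im[185:285,335:435],None,fx=4,fy=4,interpolation=cv2.INTER_CUBIC)
cv2.imwrite('pics/p1.png',np.hstack([a,b]))
E
```

```text
now [ 0.509  -0.1763  0.033 ] yaw 6.81 tilt [-0.0053  0.0022] F [-1.1  1.  -0. ] w 0.0002 t 3.4667
1 travel [0.0006, 0.0, -0.0004] twist [-0.0028, 0.005, 0.0011]
2 travel [0.0006, 0.0, -0.0004] twist [0.0, 0.0, 0.0]
3 travel [0.0006, 0.0, -0.0004] twist [0.0, 0.0, 0.0]
4 travel [0.0006, 0.0, -0.0004] twist [0.0, 0.0, 0.0]
5 travel [0.0006, 0.0, -0.0004] twist [0.0, 0.0, 0.0]
```

View pics/p1.png

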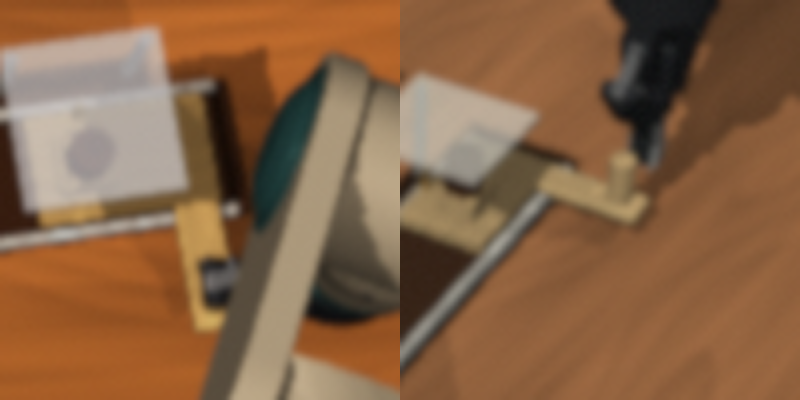

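The side view shows the shut fingers just behind the post (post at about (390,225), fingertip at about (397,223)), so I start the push.

jog_arm(series=[{"travel":[0,-0.003,0],"twist":[0,0,0]},{"travel":[0,-0.003,0],"twist":[0,0,0]},{"travel":[0,-0.003,0],"twist":[0,0,0]}])

```text
t: 3.82
tcp_pos: [0.5104, -0.1682, 0.0375]
tcp_rot: [0.0, 0.998, 0.059, 0.001]
wrist_force: [0.0, 0.6, -0.5]
width: 0.0003
```

jog_arm(series=[{"travel":[0,-0.002,0],"twist":[0,0,0]},{"travel":[0,-0.002,0],"twist":[0,0,0]}])

```text
t: 3.98
tcp_pos: [0.5095, -0.164, 0.0368]
tcp_rot: [0.0, 0.998, 0.059, 0.0]
wrist_force: [-0.1, 0.7, 0.3]
width: -0.0
```

jog_arm(series=[{"travel":[0,-0.002,0],"twist":[0,0,0]},{"travel":[0,-0.002,0],"twist":[0,0,0]}])

```text
t: 4.15
tcp_pos: [0.5091, -0.161, 0.0367]
tcp_rot: [0.001, 0.998, 0.059, 0.0]
wrist_force: [1.0, -8.9, 0.2]
width: 0.0
```

jog_arm(series=[{"travel":[0,-0.002,0],"twist":[0,0,0]},{"travel":[0,-0.002,0],"twist":[0,0,0]},{"travel":[0,-0.003,0],"twist":[0,0,0]},{"travel":[0,-0.003,0],"twist":[0,0,0]},{"travel":[0,-0.004,0],"twist":[0,0,0]}])

```text
t: 4.57
tcp_pos: [0.5073, -0.1462, 0.0364]
tcp_rot: [0.0, 0.998, 0.059, 0.0]
wrist_force: [1.0, -0.8, -0.0]
width: 0.0002
```

jog_arm(series=[{"travel":[0,-0.005,0],"twist":[0,0,0]},{"travel":[0,-0.006,0],"twist":[0,0,0]},{"travel":[0,-0.007,0],"twist":[0,0,0]},{"travel":[0,-0.008,0],"twist":[0,0,0]},{"travel":[0,-0.008,0],"twist":[0,0,0]}])

```text
t: 4.98
tcp_pos: [0.5031, -0.1117, 0.0363]
tcp_rot: [0.0, 0.998, 0.059, 0.0]
wrist_force: [0.5, -0.7, 1.5]
width: -0.0001
```

jog_arm(series=[{"travel":[0,-0.008,0],"twist":[0,0,0]},{"travel":[0,-0.008,0],"twist":[0,0,0]},{"travel":[0,-0.008,0],"twist":[0,0,0]},{"travel":[0,-0.008,0],"twist":[0,0,0]},{"travel":[0,-0.008,0],"twist":[0,0,0]}])

```text
t: 5.4
tcp_pos: [0.4983, -0.0721, 0.0363]
tcp_rot: [0.0, 0.998, 0.059, 0.0]
wrist_force: [1.2, -1.2, 0.3]
width: -0.0001
```

jog_arm(series=[{"travel":[0,-0.007,0],"twist":[0,0,0]},{"travel":[0,-0.006,0],"twist":[0,0,0]},{"travel":[0,-0.005,0],"twist":[0,0,0]},{"travel":[0,-0.003,0],"twist":[0,0,0]},{"travel":[0,0,0],"twist":[0,0,0]}])

```text
t: 5.82
tcp_pos: [0.4957, -0.0514, 0.0361]
tcp_rot: [-0.0, 0.998, 0.06, -0.0]
wrist_force: [0.2, 0.2, -0.1]
width: 0.0
```

jog_arm(series=[{"travel":[0,-0.003,0],"twist":[0,0,0]},{"travel":[0,-0.002,0],"twist":[0,0,0]},{"travel":[0,-0.002,0],"twist":[0,0,0]}])

```text
t: 6.07
tcp_pos: [0.4949, -0.0453, 0.0361]
tcp_rot: [0.0, 0.998, 0.059, -0.0]
wrist_force: [0.6, -6.1, -1.2]
width: -0.0
```

jog_arm(series=[{"travel":[0,-0.002,0],"twist":[0,0,0]},{"travel":[0,-0.002,0],"twist":[0,0,0]}])

```text
t: 6.23
tcp_pos: [0.4946, -0.0425, 0.0362]
tcp_rot: [0.001, 0.998, 0.059, -0.0]
wrist_force: [0.7, -4.3, -0.8]
width: -0.0006
```

jog_arm(series=[{"travel":[0,-0.002,0],"twist":[0,0,0]}])

```text
t: 6.32
tcp_pos: [0.4943, -0.04, 0.0362]
tcp_rot: [0.001, 0.998, 0.059, -0.0]
wrist_force: [-0.1, -2.8, 0.1]
width: 0.0004
```

jog_arm(series=[{"travel":[0,-0.001,0],"twist":[0,0,0]},{"travel":[0,-0.001,0],"twist":[0,0,0]}])

```text
t: 6.48
tcp_pos: [0.494, -0.0371, 0.0362]
tcp_rot: [-0.0, 0.998, 0.059, -0.0]
wrist_force: [-0.5, -1.5, -0.1]
width: -0.0
```

jog_arm(series=[{"travel":[0,-0.001,0],"twist":[0,0,0]},{"travel":[0,-0.001,0],"twist":[0,0,0]}])

```text
t: 6.65
tcp_pos: [0.4939, -0.0349, 0.0363]
tcp_rot: [-0.0, 0.998, 0.059, -0.0]
wrist_force: [-0.6, 0.1, -0.2]
width: -0.0004
```

```bash
cat > see.py <<'E'
from h import *; import sys
# name, camA crop center(row,col) half, camB...
n=sys.argv[1]; o=[]
for c,a in zip(['top','side'],sys.argv[2:4]):
    r,cc,h=map(int,a.split(',')); im=ctrl.read_camera(c)[:,:,::-1].copy()
    o.append(cv2.resize(im[r-h:r+h,cc-h:cc+h],(400,400),interpolation=cv2.INTER_CUBIC))
cv2.imwrite(f'pics/{n}.png',np.hstack(o)); s=ctrl.sense(); print(s['t'],np.round(s['tcp_pos'],4),np.round(s['wrist_force'],1))
E
python3 see.py st1 245,340,50 255,330,50
```

```text
6.75 [ 0.494  -0.0348  0.0363] [0.9 1.  0.2]
```

View pics/st1.png

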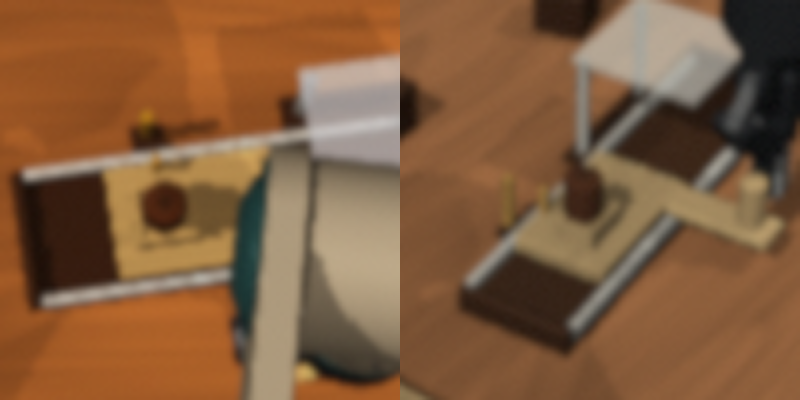

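The carrier now sits at the station. In the top crop the bead is at about (324,247) in full-image pixels, the pins look nearly in line, and the push force has dropped to about 0. I back off and measure.

jog_arm(series=[{"travel":[0,0.01,0],"twist":[0,0,0]},{"travel":[0,0.015,-0.01],"twist":[0,0,0]},{"travel":[-0.01,0.01,-0.03],"twist":[0,0,0]},{"travel":[-0.02,0,-0.035],"twist":[0,0,0]},{"travel":[-0.02,0,-0.035],"twist":[0,0,0]}], gripper=0)

```text
t: 7.17
tcp_pos: [0.4475, -0.0767, 0.147]
tcp_rot: [-0.0, 0.998, 0.059, -0.001]
wrist_force: [0.6, -0.1, 0.5]
width: 0.0606
```

jog_arm(series=[{"travel":[-0.03,0,-0.02],"twist":[0,0,0]},{"travel":[-0.03,0,0],"twist":[0,0,0]},{"travel":[-0.03,0,0],"twist":[0,0,0]},{"travel":[-0.0,-0.03,0],"twist":[0,0,0]},{"travel":[-0.0,-0.03,0],"twist":[0,0,0]}])

```text
t: 7.58
tcp_pos: [0.3512, -0.0282, 0.1668]
tcp_rot: [0.0, 0.998, 0.056, 0.001]
wrist_force: [-0.0, 0.4, -0.6]
width: 0.0855
```

```bash
python3 det.py bead_center,station,cup,post_center; python3 see.py st2 245,340,50 255,330,50
```

```text
bead_center side [256.  326.6] 0.61 [0.5641 0.0654]
bead_center top [243.1 330.8] 0.41 [0.5805 0.0565]
   tri [0.5789 0.0539 0.0394] 0.009585879878538612
station side [250.7 325.7] 0.71 [0.5788 0.0503]
station side [335.  302.6] 0.63 [0.4439 0.3014]
station top [245.2 331.8] 0.84 [0.5756 0.0544]
station top [175.2 336.4] 0.48 [0.74   0.0384]
station top [229.7 388.7] 0.42 [ 0.6076 -0.0755]
   tri [0.575  0.0547 0.0576] 0.0006033554712452378
cup side [256.9 322.7] 0.89 [0.5807 0.0598]
cup top [248.5 328.5] 0.83 [0.5711 0.0618]
cup top [175.5 335.9] 0.53 [0.7444 0.039 ]
cup top [289.2 244.8] 0.36 [0.4839 0.252 ]
   tri [0.5732 0.0637 0.0434] 0.007213649713822535
post_center side [255.1 368.8] 0.82 [ 0.4894 -0.0111]
post_center top [279.8 363.8] 0.56 [ 0.4964 -0.0147]
   tri [ 0.4951 -0.0162  0.0393] 0.004453631950385123
8.0833
8.1833 [ 0.352  -0.0273  0.1662] [0.2 0.2 0.6]
```

View pics/st2.png

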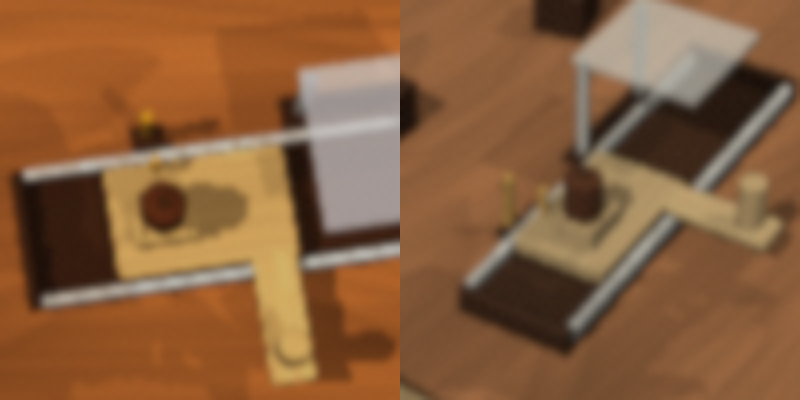

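```bash
python3 - <<'E'
from h import *
np.set_printoptions(precision=4,suppress=True)
p=np.array([.5792,.0076,.1175])
def inv(P): c,s=np.cos(p[2]),np.sin(p[2]); d=P[:2]-p[:2]; return np.array([c*d[0]+s*d[1],-s*d[0]+c*d[1]])
for n,c,u,v,z in [('beadtop','top',163,203,.068),('beadtop','side',583,173,.068),('pin','top',147,117,.045),('pin','side',508,175,.045),('idx','top',155,161,.046),('idx','side',543,186,.046),('post','top',292,342,.06),('post','side',753,180,.06)]:
    r0,c0=(195,290) if c=='top' else (205,280)
    uu=u if c=='top' else u-400
    P=atz(c,[(v+.5)/4-.5+r0,(uu+.5)/4-.5+c0],z); print(n,c,P,inv(P))
E
```

```text
beadtop top [0.5725 0.058  0.068 ] [-0.0008  0.0508]
beadtop side [0.5749 0.0568 0.068 ] [0.0015 0.0493]
pin top [0.627 0.065 0.045] [0.0542 0.0514]
pin side [0.6287 0.0652 0.045 ] [0.0559 0.0514]
idx top [0.601  0.0613 0.046 ] [0.028  0.0507]
idx side [0.6035 0.061  0.046 ] [0.0303 0.0502]
post top [ 0.494  -0.0108  0.06  ] [-0.0868 -0.0082]
post side [ 0.4938 -0.0118  0.06  ] [-0.0871 -0.0092]
```

The push landed: the post moved 0.130 m, the pins line up to within 1 mm, and the bead is at (0.574, 0.057). Next, the tongs.

```bash
python3 plan.py .478 .2655 .12 7.8 10
```

```text
now [ 0.352  -0.0273  0.1662] yaw 6.77 tilt [-0.0004 -0.    ] F [0.2 0.2 0.6] w 0.0854 t 8.1833
1 travel [0.016, -0.0276, 0.0046] twist [-0.0, 0.0004, -0.018]
2 travel [0.0165, -0.0273, 0.0046] twist [0.0, 0.0, 0.0]
3 travel [0.0165, -0.0273, 0.0046] twist [0.0, 0.0, 0.0]
4 travel [0.0165, -0.0273, 0.0046] twist [0.0, 0.0, 0.0]
5 travel [0.0165, -0.0273, 0.0046] twist [0.0, 0.0, 0.0]
6 travel [0.0165, -0.0273, 0.0046] twist [0.0, 0.0, 0.0]
7 travel [0.0165, -0.0273, 0.0046] twist [0.0, 0.0, 0.0]
8 travel [0.0165, -0.0273, 0.0046] twist [0.0, 0.0, 0.0]
9 travel [0.0165, -0.0273, 0.0046] twist [0.0, 0.0, 0.0]
10 travel [0.0165, -0.0273, 0.0046] twist [0.0, 0.0, 0.0]
```

jog_arm(series=[{"travel":[0.016,-0.0276,0.0046],"twist":[0,0,-0.018]},{"travel":[0.0165,-0.0273,0.0046],"twist":[0,0,0]},{"travel":[0.0165,-0.0273,0.0046],"twist":[0,0,0]},{"travel":[0.0165,-0.0273,0.0046],"twist":[0,0,0]},{"travel":[0.0165,-0.0273,0.0046],"twist":[0,0,0]}])

```text
t: 8.6
tcp_pos: [0.4156, 0.121, 0.143]
tcp_rot: [0.0, 0.998, 0.068, 0.0]
wrist_force: [0.1, -0.6, 0.8]
width: 0.0852
```

jog_arm(series=[{"travel":[0.0165,-0.0273,0.0046],"twist":[0,0,0]},{"travel":[0.0165,-0.0273,0.0046],"twist":[0,0,0]},{"travel":[0.0165,-0.0273,0.0046],"twist":[0,0,0]},{"travel":[0.0165,-0.0273,0.0046],"twist":[0,0,0]},{"travel":[0.0165,-0.0273,0.0046],"twist":[0,0,0]}])

```text
t: 9.02
tcp_pos: [0.4787, 0.2675, 0.1196]
tcp_rot: [0.0, 0.998, 0.068, -0.0]
wrist_force: [0.0, -1.2, 0.3]
width: 0.0856
```

jog_arm(series=[{"travel":[0,0,0.02],"twist":[0,0,0]},{"travel":[0,0,0.02],"twist":[0,0,0]},{"travel":[0,0,0.015],"twist":[0,0,0]},{"travel":[0,0,0.01],"twist":[0,0,0]},{"travel":[0,0,0],"twist":[0,0,0]}])

```text
t: 9.43
tcp_pos: [0.477, 0.2653, 0.0526]
tcp_rot: [0.001, 0.998, 0.068, -0.002]
wrist_force: [-0.1, -0.6, -0.3]
width: 0.0852
```

```bash
python3 see.py tg1 285,245,50 325,300,50;  python3 plan.py .478 .2655 .008 7.8 5
```

```text
9.5333 [0.4784 0.2659 0.0556] [0.3 0.4 0.4]
now [0.4784 0.2659 0.0556] yaw 7.82 tilt [ 0.0002 -0.    ] F [0.3 0.4 0.4] w 0.0855 t 9.5333
1 travel [-0.0001, 0.0001, 0.0095] twist [0.0001, -0.0002, 0.0004]
2 travel [-0.0001, 0.0001, 0.0095] twist [0.0, 0.0, 0.0]
3 travel [-0.0001, 0.0001, 0.0095] twist [0.0, 0.0, 0.0]
4 travel [-0.0001, 0.0001, 0.0095] twist [0.0, 0.0, 0.0]
5 travel [-0.0001, 0.0001, 0.0095] twist [0.0, 0.0, 0.0]
```

View pics/tg1.png

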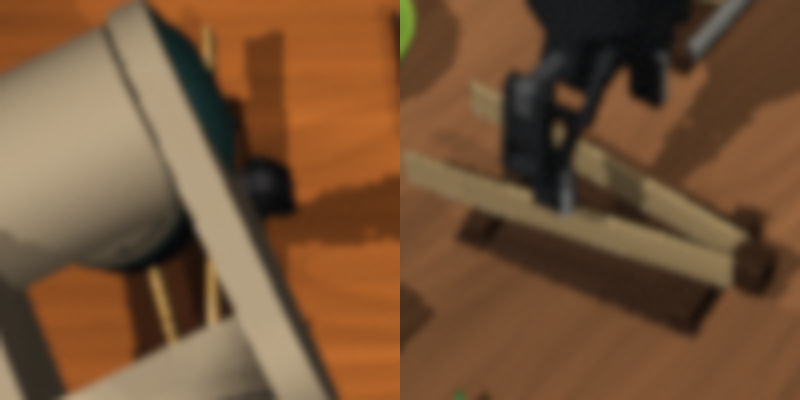

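The side view shows the near finger outside the left strip at about (342,322) and the far finger beyond the right strip, so the fingers straddle the tongs. Descending.

jog_arm(series=[{"travel":[0,0,0.012],"twist":[0,0,0]},{"travel":[0,0,0.012],"twist":[0,0,0]},{"travel":[0,0,0.012],"twist":[0,0,0]},{"travel":[0,0,0.01],"twist":[0,0,0]},{"travel":[0,0,0],"twist":[0,0,0]}])

```text
t: 9.95
tcp_pos: [0.4765, 0.2652, 0.006]
tcp_rot: [0.001, 0.998, 0.068, -0.002]
wrist_force: [0.4, 0.1, 0.0]
width: 0.0856
```

```bash
python3 see.py tg2 285,245,50 325,300,50;  python3 plan.py .478 .2655 .008 7.8 1
```

```text
10.05 [0.4778 0.2658 0.0085] [-0.3 -0.   0.6]
now [0.4778 0.2658 0.0085] yaw 7.84 tilt [-0.0013 -0.0007] F [-0.3 -0.   0.6] w 0.0853 t 10.05
1 travel [0.0001, 0.0004, 0.0005] twist [0.0005, 0.0014, 0.0007]
```

View pics/tg2.png

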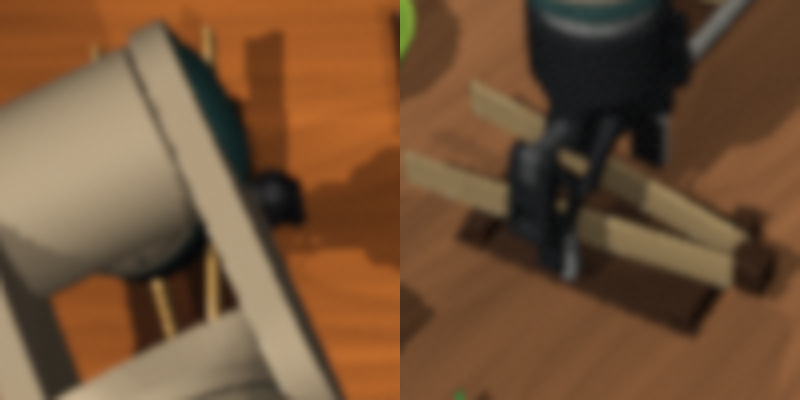

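The fingers are on both sides of the strips, with the near tip at about (340,320). I close in stages to a light hold.

jog_arm(series=[{"travel":[0,0,0],"twist":[0,0,0]},{"travel":[0,0,0],"twist":[0,0,0]},{"travel":[0,0,0],"twist":[0,0,0]},{"travel":[0,0,0],"twist":[0,0,0]}], gripper=115)

```text
t: 10.38
tcp_pos: [0.4785, 0.2662, 0.0098]
tcp_rot: [-0.0, 0.998, 0.068, 0.0]
wrist_force: [-0.2, 0.1, -0.1]
width: 0.0471
```

jog_arm(series=[{"travel":[0,0,0],"twist":[0,0,0]},{"travel":[0,0,0],"twist":[0,0,0]},{"travel":[0,0,0],"twist":[0,0,0]}], gripper=128)

```text
t: 10.63
tcp_pos: [0.4787, 0.2662, 0.01]
tcp_rot: [-0.0, 0.998, 0.068, 0.001]
wrist_force: [-0.8, -0.5, 5.2]
width: 0.0426
```

jog_arm(series=[{"travel":[0,0,0],"twist":[0,0,0]},{"travel":[0,0,0],"twist":[0,0,0]},{"travel":[0,0,0],"twist":[0,0,0]}], gripper=140)

```text
t: 10.88
tcp_pos: [0.479, 0.2664, 0.0104]
tcp_rot: [-0.0, 0.998, 0.068, 0.001]
wrist_force: [-0.5, -0.2, 6.3]
width: 0.0388
```

```bash
python3 see.py tg3 285,245,50 325,300,50;  python3 plan.py .478 .2655 .008 7.8 1
```

```text
10.9833 [0.479  0.2664 0.0104] [-0.3 -0.3  6.7]
now [0.479  0.2664 0.0104] yaw 7.84 tilt [0.0021 0.0009] F [-0.3 -0.3  6.7] w 0.0387 t 10.9833
1 travel [-0.0011, 0.0007, 0.0024] twist [-0.0006, -0.0022, 0.0006]
```

View pics/tg3.png

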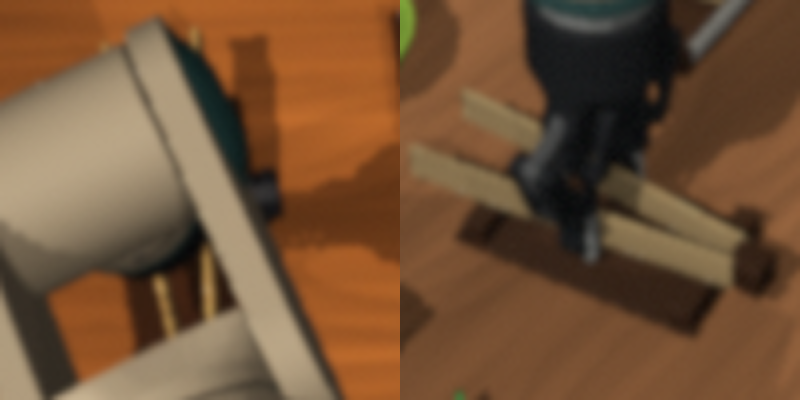

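jog_arm(series=[{"travel":[0,0,-0.004],"twist":[0,0,0]},{"travel":[0,0,-0.008],"twist":[0,0,0]},{"travel":[0,0,-0.012],"twist":[0,0,0]},{"travel":[0,0,-0.015],"twist":[0,0,0]},{"travel":[0,0,-0.015],"twist":[0,0,0]}])

```text
t: 11.4
tcp_pos: [0.478, 0.2659, 0.0644]
tcp_rot: [0.0, 0.998, 0.068, -0.0]
wrist_force: [0.6, -0.5, -0.9]
width: 0.0382
```

jog_arm(series=[{"travel":[0,0,-0.015],"twist":[0,0,0]},{"travel":[0,0,-0.015],"twist":[0,0,0]},{"travel":[0,0,-0.012],"twist":[0,0,0]},{"travel":[0,0,-0.004],"twist":[0,0,0]},{"travel":[0,0,0],"twist":[0,0,0]}])

```text
t: 11.82
tcp_pos: [0.4788, 0.2663, 0.1108]
tcp_rot: [-0.0, 0.998, 0.068, 0.001]
wrist_force: [0.1, -0.4, 0.2]
width: 0.0389
```

```bash
python3 see.py tg4 275,245,60 305,295,60;  python3 plan.py .478 .2655 .108 7.8 1
```

```text
11.9167 [0.4779 0.2658 0.1086] [ 0.1  0.8 -0.8]
now [0.4779 0.2658 0.1086] yaw 7.84 tilt [-0.0009 -0.0005] F [ 0.1  0.8 -0.8] w 0.0392 t 11.9167
1 travel [0.0001, 0.0004, 0.0006] twist [0.0004, 0.001, 0.0006]
```

View pics/tg4.png

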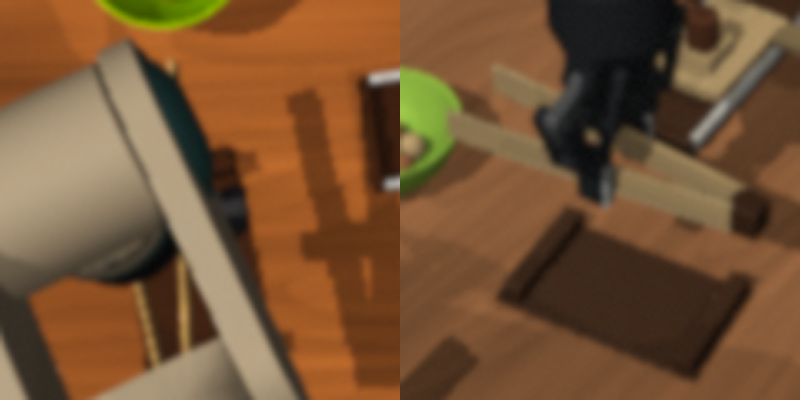

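```bash
python3 - <<'E'
from h import *
np.set_printoptions(precision=4,suppress=True)
a=atz('side',[265.6,263.1],.138);b=atz('side',[280,250.5],.138);m=(a+b)/2
print('R',a,'L',b,'sep',np.linalg.norm(a-b),m)
t=np.array([.4779,.2658]);d=m[:2]-t;print(np.degrees(np.arctan2(d[1],d[0])),np.linalg.norm(d))
d=b[:2]-a[:2];print('perp',np.degrees(np.arctan2(-d[0],d[1])))
print('R tip in top',proj('top',a),)
E
python3 det.py jaw_left,jaw_right,grip_left | grep -v tri
```

```text
R [0.5886 0.2595 0.138 ] L [0.5771 0.3099 0.138 ] sep 0.0516949767089853 [0.5828 0.2847 0.138 ]
10.203242075141326 0.10662388690486996
perp 12.773264816937377
R tip in top [[234.2448 234.1222]]
jaw_left side [284.1 259.4] 0.65 [0.6425 0.226 ]
jaw_left side [393.3 236.4] 0.58 [0.4619 0.479 ]
jaw_left side [387.2 136.2] 0.56 [0.6243 0.5927]
jaw_left top [230.7 104.3] 0.95 [0.6295 0.5792]
jaw_left top [205.4 235.1] 0.34 [0.6811 0.2762]
jaw_right side [373.1 121.6] 0.61 [0.6757 0.5907]
jaw_right side [270.6 268.4] 0.59 [0.6593 0.1764]
jaw_right side [385.1 264.9] 0.53 [0.4322 0.4307]
jaw_right top [208.9 103.3] 0.68 [0.6818 0.5846]
jaw_right top [310.8 177.5] 0.59 [0.4406 0.4041]
grip_left side [425.2 248.3] 0.89 [0.3952 0.5143]
grip_left side [297.  294.9] 0.76 [0.5473 0.2066]
grip_left side [356.1 167.7] 0.72 [0.6382 0.5041]
grip_left side [294.3 301.9] 0.55 [0.5404 0.1895]
grip_left top [221.1 143. ] 0.69 [0.6497 0.4901]
grip_left top [329.2 131.3] 0.57 [0.4027 0.5063]
12.3167
```

The tongs are lifted and level: the tips sit at (263,266) and (250,280) in the side image, and the rest is empty. I carry them over the station at height.

```bash
python3 plan.py .486 .045 .13 6.75 11
```

```text
now [0.4781 0.266  0.1089] yaw 7.84 tilt [-0.0005 -0.0003] F [-0.   0.5 -0.7] w 0.0387 t 12.3167
1 travel [-0.002, 0.02, -0.0019] twist [0.0003, 0.0005, 0.019]
2 travel [-0.0016, 0.02, -0.0019] twist [0.0, 0.0, 0.0]
3 travel [-0.0016, 0.02, -0.0019] twist [0.0, 0.0, 0.0]
4 travel [-0.0016, 0.02, -0.0019] twist [0.0, 0.0, 0.0]
5 travel [-0.0016, 0.02, -0.0019] twist [0.0, 0.0, 0.0]
6 travel [-0.0016, 0.02, -0.0019] twist [0.0, 0.0, 0.0]
7 travel [-0.0016, 0.02, -0.0019] twist [0.0, 0.0, 0.0]
8 travel [-0.0016, 0.02, -0.0019] twist [0.0, 0.0, 0.0]
9 travel [-0.0016, 0.02, -0.0019] twist [0.0, 0.0, 0.0]
10 travel [-0.0016, 0.02, -0.0019] twist [0.0, 0.0, 0.0]
11 travel [-0.0016, 0.02, -0.0019] twist [0.0, 0.0, 0.0]
```

jog_arm(series=[{"travel":[-0.001,0.01,-0.004],"twist":[0,0,0.019]},{"travel":[-0.002,0.018,-0.004],"twist":[0,0,0]},{"travel":[-0.0016,0.02,-0.004],"twist":[0,0,0]},{"travel":[-0.0016,0.02,-0.004],"twist":[0,0,0]},{"travel":[-0.0016,0.02,-0.003],"twist":[0,0,0]}])

```text
t: 12.73
tcp_pos: [0.481, 0.1763, 0.129]
tcp_rot: [0.0, 0.998, 0.058, 0.0]
wrist_force: [0.2, -0.3, -0.1]
width: 0.0384
```

jog_arm(series=[{"travel":[-0.0016,0.02,0],"twist":[0,0,0]},{"travel":[-0.0016,0.02,0],"twist":[0,0,0]},{"travel":[-0.0016,0.02,0],"twist":[0,0,0]},{"travel":[-0.0016,0.02,0],"twist":[0,0,0]},{"travel":[-0.0016,0.02,0],"twist":[0,0,0]}])

```text
t: 13.15
tcp_pos: [0.4846, 0.0759, 0.1287]
tcp_rot: [0.0, 0.998, 0.058, 0.0]
wrist_force: [0.9, 0.0, 0.2]
width: 0.0383
```

jog_arm(series=[{"travel":[-0.002,0.02,0],"twist":[0,0,0]},{"travel":[-0.0016,0.01,0],"twist":[0,0,0]},{"travel":[0,0.002,0],"twist":[0,0,0]},{"travel":[0,0,0],"twist":[0,0,0]}])

```text
t: 13.48
tcp_pos: [0.485, 0.0449, 0.1285]
tcp_rot: [-0.0, 0.998, 0.058, 0.0]
wrist_force: [-0.2, 0.2, -0.2]
width: 0.0386
```

```bash
python3 plan.py .486 .045 .08 6.75 4;python3 see.py ov1 245,330,50 250,330,50
```

```text
now [0.485  0.0449 0.1285] yaw 6.65 tilt [0.0004 0.0001] F [-0.2  0.2 -0.2] w 0.0386 t 13.4833
1 travel [0.0003, 0.0, 0.0121] twist [-0.0001, -0.0004, -0.0017]
2 travel [0.0003, -0.0, 0.0121] twist [0.0, 0.0, 0.0]
3 travel [0.0003, -0.0, 0.0121] twist [0.0, 0.0, 0.0]
4 travel [0.0003, -0.0, 0.0121] twist [0.0, 0.0, 0.0]
13.5833 [0.4849 0.0459 0.1284] [-0.5  0.4  0.1]
```

View pics/ov1.png

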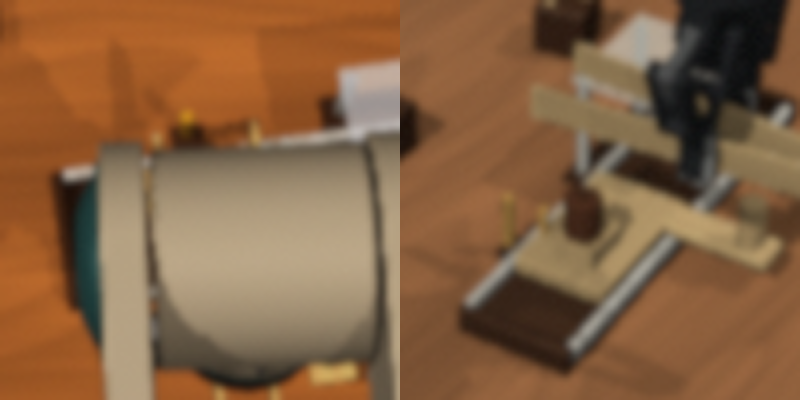

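```bash
python3 - <<'E'
from h import *
np.set_printoptions(precision=4,suppress=True)
def P(c,u,v,z):
    r0,c0=(195,280) if c=='top' else (200,280)
    return [(v+.5)/4-.5+r0,((u if c=='top' else u-400)+.5)/4-.5+c0]
for c,L,Rr in [('top',(155,133),(253,121)),('side',(532,90),(576,43))]:
    a=atz(c,P(c,*L,0),.158);b=atz(c,P(c,*Rr,0),.158);m=(a+b)/2;d=m[:2]-np.array([.485,.0455])
    print(c,a,b,m,'yaw',np.degrees(np.arctan2(d[1],d[0])),np.linalg.norm(d))
print(tri(P('side',532,90,0),P('top',155,133,0)),tri(P('side',576,43,0),P('top',253,121,0)))
E
```

```text
top [0.5926 0.0834 0.158 ] [0.5974 0.0329 0.158 ] [0.595  0.0581 0.158 ] yaw 6.548901064807435 0.11072343537742523
side [0.5889 0.0886 0.158 ] [0.5989 0.0341 0.158 ] [0.5939 0.0613 0.158 ] yaw 8.278180929931947 0.1100529310807314
(array([0.5935, 0.0833, 0.153 ]), np.float64(0.00037540752119845984)) (array([0.5983, 0.0333, 0.1576]), np.float64(0.0018389480480088068))
```

The jaw middle is at about (0.575, 0.057), right over the bead at (0.574, 0.057), with the tips level at z of about 0.155–0.158. Descending.

jog_arm(series=[{"travel":[0,0,0.008],"twist":[0,0,0]},{"travel":[0,0,0.012],"twist":[0,0,0]},{"travel":[0,0,0.012],"twist":[0,0,0]},{"travel":[0,0,0.008],"twist":[0,0,0]},{"travel":[0,0,0],"twist":[0,0,0]}])

```text
t: 14.0
tcp_pos: [0.4833, 0.0455, 0.0851]
tcp_rot: [-0.0, 0.998, 0.059, -0.003]
wrist_force: [0.2, 0.4, -1.7]
width: 0.039
```

```bash
python3 see.py ov2 245,330,50 250,330,40
```

```text
14.1 [0.4846 0.0454 0.0876] [ 0.4 -1.1 -0.5]
```

View pics/ov2.png

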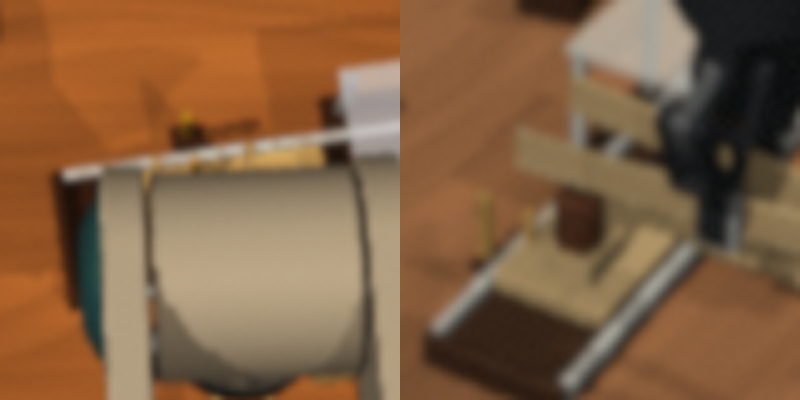

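jog_arm(series=[{"travel":[0,0,0.008],"twist":[0,0,0]},{"travel":[0,0,0.01],"twist":[0,0,0]},{"travel":[0,0,0.01],"twist":[0,0,0]},{"travel":[0,0,0.008],"twist":[0,0,0]},{"travel":[0,0,0],"twist":[0,0,0]}])

```text
t: 14.52
tcp_pos: [0.4835, 0.0452, 0.0497]
tcp_rot: [-0.0, 0.998, 0.059, -0.002]
wrist_force: [-0.1, 0.7, -1.0]
width: 0.0384
```

```bash
python3 see.py ov3 245,330,50 250,330,40
```

```text
14.6167 [0.4847 0.0452 0.0518] [ 1.1 -0.   0.3]
```

View pics/ov3.png

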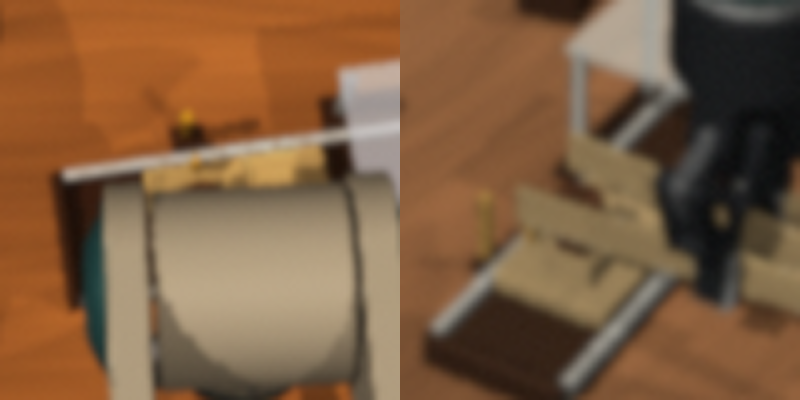

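jog_arm(series=[{"travel":[0,0,0.004],"twist":[0,0,0]},{"travel":[0,0,0.004],"twist":[0,0,0]},{"travel":[0,0,0],"twist":[0,0,0]},{"travel":[0,0,0],"twist":[0,0,0]}])

```text
t: 14.95
tcp_pos: [0.4849, 0.0453, 0.0442]
tcp_rot: [0.0, 0.998, 0.059, -0.0]
wrist_force: [0.1, 0.9, -1.1]
width: 0.0387
```

jog_arm(series=[{"travel":[0,0,0],"twist":[0,0,0]},{"travel":[0,0,0],"twist":[0,0,0]},{"travel":[0,0,0],"twist":[0,0,0]}], gripper=160)

```text
t: 15.2
tcp_pos: [0.4851, 0.0453, 0.0445]
tcp_rot: [0.0, 0.998, 0.059, 0.0]
wrist_force: [-0.5, 0.4, -0.5]
width: 0.0319
```

jog_arm(series=[{"travel":[0,0,0],"twist":[0,0,0]},{"travel":[0,0,0],"twist":[0,0,0]},{"travel":[0,0,0],"twist":[0,0,0]}], gripper=170)

```text
t: 15.45
tcp_pos: [0.485, 0.0454, 0.0444]
tcp_rot: [-0.0, 0.998, 0.059, 0.0]
wrist_force: [-0.2, 1.8, -0.1]
width: 0.0287
```

```bash
python3 see.py ov4 245,330,50 250,330,40
```

```text
15.55 [0.485  0.0453 0.0443] [ 0.6  0.1 -0.6]
```

View pics/ov4.png

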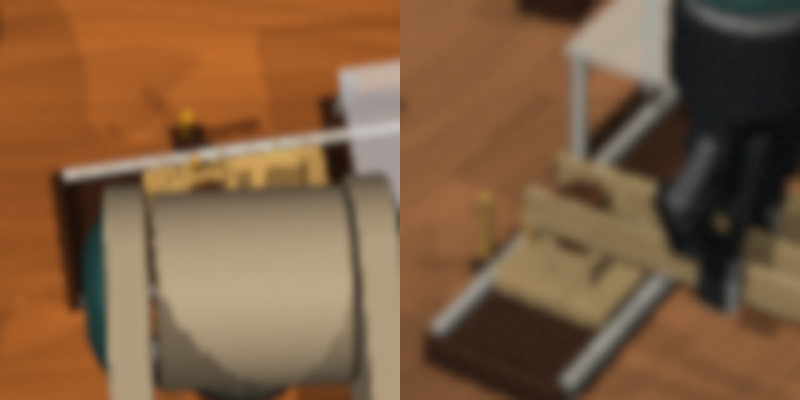

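The bead's top shows between the jaws at about (584,195) in the crop. I continue closing.

jog_arm(series=[{"travel":[0,0,0],"twist":[0,0,0]},{"travel":[0,0,0],"twist":[0,0,0]},{"travel":[0,0,0],"twist":[0,0,0]}], gripper=182)

```text
t: 15.8
tcp_pos: [0.4851, 0.0454, 0.0445]
tcp_rot: [-0.0, 0.998, 0.059, 0.0]
wrist_force: [-1.1, 2.7, 1.3]
width: 0.0268
```

jog_arm(series=[{"travel":[0,0,0],"twist":[0,0,0]},{"travel":[0,0,0],"twist":[0,0,0]},{"travel":[0,0,0],"twist":[0,0,0]}], gripper=195)

```text
t: 16.05
tcp_pos: [0.485, 0.0454, 0.0444]
tcp_rot: [-0.0, 0.998, 0.059, 0.0]
wrist_force: [-2.0, 3.2, 1.1]
width: 0.0267
```

jog_arm(series=[{"travel":[0,-0.0005,-0.003],"twist":[0,0,0]},{"travel":[0,0,-0.005],"twist":[0,0,0]},{"travel":[0,0,-0.006],"twist":[0,0,0]},{"travel":[0,0,-0.007],"twist":[0,0,0]},{"travel":[0,0,-0.008],"twist":[0,0,0]}])

```text
t: 16.47
tcp_pos: [0.4849, 0.0456, 0.074]
tcp_rot: [0.0, 0.998, 0.059, -0.0]
wrist_force: [-0.2, -1.1, -0.7]
width: 0.0267
```

```bash
python3 see.py up1 245,330,50 245,330,45
```

```text
16.5667 [0.486  0.0457 0.0753] [-0.2  0.1 -0.5]
```

View pics/up1.png

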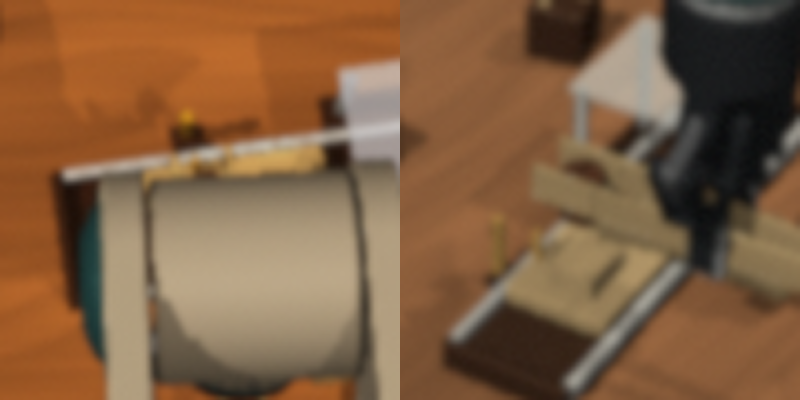

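The bead rides in the jaws at about (587,172) in the crop and the cup is empty. I raise it the rest of the way.

jog_arm(series=[{"travel":[0,0,-0.01],"twist":[0,0,0]},{"travel":[0,0,-0.012],"twist":[0,0,0]},{"travel":[0,0,-0.012],"twist":[0,0,0]},{"travel":[0,0,-0.012],"twist":[0,0,0]},{"travel":[0,0,-0.012],"twist":[0,0,0]}])

```text
t: 16.98
tcp_pos: [0.485, 0.0457, 0.1327]
tcp_rot: [0.0, 0.998, 0.059, 0.0]
wrist_force: [0.0, 0.2, 0.2]
width: 0.0268
```

jog_arm(series=[{"travel":[0,0,-0.009],"twist":[0,0,0]},{"travel":[0,0,-0.003],"twist":[0,0,0]},{"travel":[0,0,0],"twist":[0,0,0]},{"travel":[0,0,0],"twist":[0,0,0]},{"travel":[0,0,0],"twist":[0,0,0]}])

```text
t: 17.4
tcp_pos: [0.4845, 0.0457, 0.1424]
tcp_rot: [0.0, 0.998, 0.059, -0.001]
wrist_force: [0.3, -0.1, -1.5]
width: 0.0263
```

```bash
python3 see.py up2 240,330,60 235,335,60;python3 det.py bead_center,cup,post_center
```

```text
17.5 [0.4845 0.0457 0.1425] [ 0.7 -0.3 -1. ]
bead_center side [256.1 324.8] 0.72 [0.5674 0.0685]
bead_center side [224.  325.8] 0.5 [ 0.649  -0.0402]
cup side [260.4 323.4] 0.62 [0.5709 0.0696]
post_center side [253.6 366.2] 0.58 [ 0.4979 -0.012 ]
post_center top [284.6 364.8] 0.55 [ 0.4856 -0.0164]
   tri [ 0.4911 -0.0132  0.0465] 0.012880312780244681
17.9
```

View pics/up2.png

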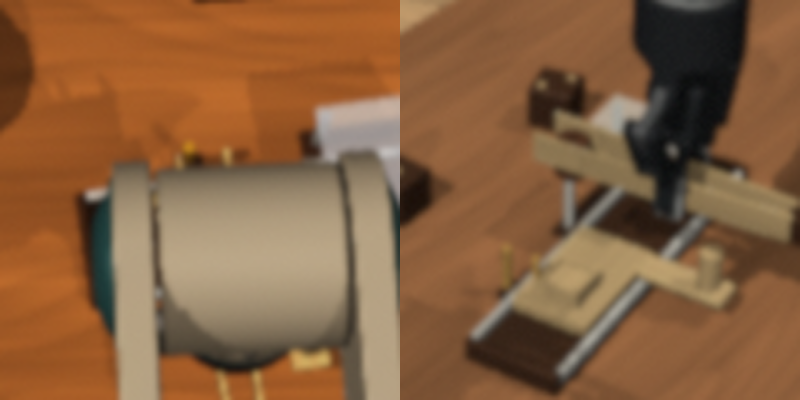

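```bash
python3 - <<'E'
from h import *
print(atz('side',[214.6,328.4],.165))
s=ctrl.sense();print(np.round(s['tcp_pos'],4),s['width'],s['t'],np.abs(s['joint_vel']).max())
ctrl.close_job()
E
```

```text
[0.57277339 0.04909021 0.165     ]
[0.4849 0.0458 0.1432] 0.02686567884482552 17.9 0.002116205897066769
the job is handed in; nothing more can be done
```

The bead is held up in the tongs over the station and the job is handed in; the interface gives no verdict.

- **Push:** I pushed the carrier by its post with the shut fingers. The post moved about 130 mm, and the two brass pins lined up to within about 1 mm.
- **Tongs and lift:** I took the wooden tongs off their rest and shut them on the bead; the fingers stopped at 26.7 mm. I then lifted the bead straight up by about 98 mm.
- **Last checks:**
  - The bead shows between the jaws, at a height of about 0.15 m. This is worked out from the lift, not measured separately.
  - Its sideways position is roughly 8 mm from the station. This is a coarse reading from the part of the bead visible in the side image.
  - The cup is empty and the post is where the push left it.
  - The arm is still, and the clock stood at 17.9 s.
- **Disagreement:** In the last side picture the bead network's first choice was the empty cup. Its second choice matched the bead in the jaws. The top camera was blocked by the arm, so I relied on the side picture.
- **Not checked:** I did not measure the bowl, bell and blocks again at the end, but the arm did not go near them.

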